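# Gather the brass blanks in the sorting tray's spout

### The arm

A 7-joint arm with a two-finger parallel gripper is mounted at the origin on the work surface. World frame = base frame: x ahead of the robot, y to its left, z up, the work surface at z = 0. Lengths are in m, angles in degrees, forces in N, time in s.
With the tool pointing down it reaches from about 0.425 to 0.875 m from the base axis. Payload 4.7 kg.
Tool frame: the origin (TCP) lies midway between the tips of the shut fingers; the grasp point (between the pads) lies 19 mm behind it; z points along the fingers, y is the line along which they close (so a half turn about z gives the same grasp; the last joint's range is limited). The gripper opens to 87 mm and grips with 3 to 60 N. Pads are 19 mm wide; open, the fingers measure 117 mm over their backs; the gripper's body (75 mm by 190 mm) begins 51 mm behind the grasp point.
Start: joints at [-68.577, 18.392, -4.016, 83.108, 1.295, 78.541, -3.26], TCP at [0.229, 0.608, 0.195] pointing down, gripper open.
Joint ranges: [-163.93, 163.93], [-17.29, 119.83], [-79.2, 71.16], [3.27, 140.29], [-89.18, 269.18], [5.43, 117.66], [-154.24, 154.24]. Speed limits (degrees/s): [147.25, 147.25, 180, 180, 180, 180, 180].

### API

Orientations are given as [roll, pitch, yaw] about the fixed x, y, z axes, in that order (R = Rz(yaw) Ry(pitch) Rx(roll)).
In Python, from cell import env gives the robot as it stands.
- The arm moves only by the tool step_arm, never from a script. Its argument "moves" is a list of rows, each an object with "dp": the shift along the tool's x, y, z in mm, a list of three; "dr": the turn, a rotation vector about the tool's x, y, z in rad, a list of three; "fingers": the closure, from 0 (fully open) to 1 (shut). In form: [{"dp": [dx, dy, dz], "dr": [ax, ay, az], "fingers": fingers}, ...]. A call has exactly 5 rows; each row shifts and turns the commanded pose from where the row before left it, along the tool's axes as they then stand; what a row does not reach is not made up. A row lasts 1/8 s, in which the tool goes at most 62.5 mm and 10.7 degrees, less where a joint would pass 70% of its speed; a pose out of reach is approached as far as the arm can. A call with a gripper value outside its range is refused whole. The fingers move at their own pace and stop on an object; "squeeze" is the grip in N (left out, the last holds). Time passes only in rows, so rows that do not move let the fingers close, or fill a call up. It gives the time, the measured TCP pose, the force, the opening and the grip force at its end, in the units of the state.
- env.get_obs(): the state, without advancing time (a new reading comes with each control period).
- env.read_camera(name): name is "scene" or "top"; returns the picture (420x560x3 uint8, red, green, blue); there is no depth.
- env.camera_model(name): a dict with "fx", "fy", "cx", "cy" (pixels), "k1" (the pictures are not rectified: a ray, as slopes to the right and down, at radius r is drawn at 1 + k1 r^2 times it, then the intrinsics apply), "R" (3x3) and "t" (3): a world point X has camera coordinates R X + t. Camera axes: x right, y down, z forward; pixel columns grow to the right and rows downward; lengths in m; the calibration is good to about 2 mm. A picture is of the moment at which its call begins. camera_model takes no time and is no camera call.
- env.sign_off(): hands the job in; it is judged then, once.
The state is a dict: "time_s": time; "qpos": joint angles; "joint_velocities": joint speeds; "effort": joint torques, N m; "tool_pos": TCP position; "tool_rot": TCP orientation; "force": force on the tool from outside, world axes, zero at the start; "wrist_torque": the same for the moment, N m; "grip_width": finger opening in m; "grasp_force": force on a finger pad.
Only numpy, scipy, OpenCV 4.12 (cv2) and the standard library are available. Lean on these libraries where they do the work, as an engineer would, in place of code of your own. Each camera call takes 0.05 s, during which the arm holds its last target. There are 200 camera calls.

### The job

Pick up the white sorting tray by its bar handle and, holding its spout a little above the middle of the grey tub, tilt the tray until all four brass blanks have slid together into the spout corner. Finish while still holding the tray steady and tilted like that in the air, touching neither tub nor bench, with every blank still in the tray. Do not disturb the tub or the other things on the bench.

Things in the scene. Friction and masses are not known exactly. Their poses are not given: they have to be found in the camera images.
- tray: white plastic sorting tray, 170 x 130 mm (x, y), open top, walls 28 high and 4 thick, floor 4 thick; 0.21 to 0.38 kg plus the blanks. Origin: middle of the underside; z up, x along the handle. Its +x +y corner is cut off at 45 degrees (40 mm off each side) as a pouring spout; other corners square. Wooden bar handle above y = 0, on a post let into each short wall (flush inside)
- tray_handle (a point): middle of the bar handle: 14 mm wide (tray y), 16 mm deep (z), 162 mm clear length between the posts (178 mm over them); this point is 85 mm above the tray's underside, and the bar's top is 93 mm above it. Tray axes
- tray_spout (a point): middle of the spout on the tray floor, at the inner foot of the cut-corner wall: 62 mm along tray x, 42 mm along tray y, 4 mm above the underside. The wall there is only 16 mm high, with a short lip that flares outwards 17 mm from it. The cut faces the direction midway between tray +x and +y
- tub: grey plastic square open storage tub, 142 x 142 mm over its rim (two rim edges run out to 146), 55 mm high, 130 mm outside below the rim, walls 4 mm, empty, loose, 0.35 kg. Origin: centre of its underside
- table: the wooden bench top, at height 0; fixed
- spool: bystander: copper wire spool standing flat, 64 mm diameter, 36 mm high; origin under its centre
- pliers: bystander: pliers with black grips lying flat, 135 mm long, 16 mm high; origin near the pivot, jaws to its +x
- jar: bystander: glass jar with steel cap, 68 mm diameter, 90 mm high; origin under its centre
- case: bystander: open wooden compartment case, 100 x 240 x 28 mm, fixed; origin under its centre
- blank0: one of four equal loose brass blanks in the tray: flat disc, 20 mm diameter, 6 mm thick, 16 g, lying on the tray floor; origin: centre of its underside. Polished: friction in the tray about 0.2 (0.16 to 0.24): they begin to slide at 10 to 14 degrees of tilt, and need 25 to 35 degrees to slide along a wall too
- blank1: another brass blank, same as blank0
- blank2: another brass blank, same as blank0
- blank3: another brass blank, same as blank0

How it is judged (in metres and radians):
On the way:
1. the tray is lifted clear of the bench by its handle (height (world z) of tray above 0.03 m and contact force between the fingers and tray above 2 N and contact force between tray and table below 0.1 N), for 0.2 s.
At the end, for the whole second after the job is handed in: Fingers hold the tray still (<20 mm/s), origin over 70 mm up, tilted over 0.30 rad, touching neither tub nor bench; spout point within 50 mm (level) of the upright tub's centre, 65 to 200 mm up; all four blanks at rest, below the tray's wall tops, each within 55 mm of the spout point (angle between tray's own z axis and vertical above 0.3 rad and height (world z) of tray above 0.07 m and height (world z) of tray_spout between 0.065 and 0.2 m and horizontal distance between tray_spout and tub below 0.05 m and contact force between the fingers and tray above 2 N and contact force between tray and tub below 0.1 N and contact force between tray and table below 0.1 N and linear speed of each of tray, blank0, blank1, blank2, blank3 below 0.02 m/s and angle between tub's own z axis and vertical below 0.05 rad and distance between each of blank0, blank1, blank2, blank3 and tray_spout below 0.055 m and z of blank0 in the frame of tray between 0 and 0.028 m and z of blank1 in the frame of tray between 0 and 0.028 m and z of blank2 in the frame of tray between 0 and 0.028 m and z of blank3 in the frame of tray between 0 and 0.028 m); the arm keeps its last pose, push and grip.
It fails at once if a blank leaves the tray (z of any of blank0, blank1, blank2, blank3 in the frame of tray above 0.05 m or z of any of blank0, blank1, blank2, blank3 in the frame of tray below -0.01 m).
It fails at once if the tub is shifted more than 20 mm (distance of tub from where it was at the start of the episode above 0.02 m).
It fails at once if the spool, pliers, jar or case is shifted more than 15 mm (distance of any of spool, pliers, jar, case from where it was at the start of the episode above 0.015 m).
It also fails if it takes over 64 s, if anything falls off the work surface, if the arm or the gripper's body presses on something with over 40 N, if the wrist force passes 120 N, or if a joint passes its speed limit or range.

## Working session

There is one attempt and no reset: what is moved stays moved. The work goes in short steps, Python scripts to look and compute and a tool call to move; the robot and the scene stay as the last step left them, time stands still between calls to the robot, and variables do not carry over. Pictures are saved under pics/ and viewed, at most 10 in all, crops included, and the job is handed in when it is done.

Besides the shell and the picture viewer there is one more tool, called after "Request:" as a command line: name --argument value ..., lists and objects as JSON in quotes. step_arm: Moves the arm, as the interface text tells. Its arguments: {"type":"object","properties":{"moves":{"type":"array","items":{"type":"object","properties":{"dp":{"type":"array","items":{"type":"number"}},"dr":{"type":"array","items":{"type":"number"}},"fingers":{"type":"number"}}}},"squeeze":{"type":"number"}},"required":["moves"]}

```bash
mkdir -p pics
python3 - <<'E'
from cell import env
import cv2
for n in("scene","top"):
    im=env.read_camera(n); cv2.imwrite(f"pics/{n}0.png",im[:,:,::-1]); m=env.camera_model(n); print(n,m)
print(env.get_obs())
E
```

```text
scene {'fx': 394.6644214700446, 'fy': 394.6644214700446, 'cx': 282.4585847844965, 'cy': 209.6440606655841, 'k1': 0.03189167941665549, 'R': array([[-0.8989908 ,  0.4379333 , -0.00547323],
       [ 0.28732573,  0.58029931, -0.76203454],
       [-0.33054419, -0.68663464, -0.64751325]]), 't': array([ 0.52075297, -0.09840882,  1.01895587])}
top {'fx': 523.9884762822314, 'fy': 523.9884762822314, 'cx': 278.2873374556659, 'cy': 205.0556274672041, 'k1': -0.03213108422095438, 'R': array([[-0.02548604, -0.99964624, -0.00760631],
       [-0.99230244,  0.02621973, -0.12103051],
       [ 0.12118713,  0.00446317, -0.99261964]]), 't': array([0.02140633, 0.59089946, 1.0730613 ])}
{'time_s': 0.1, 'qpos': array([-68.57622003,  18.43242963,  -4.01479393,  83.16694741,
         1.29561503,  78.54221016,  -3.26147037]), 'joint_velocities': array([ 0.03628569, -0.13455965,  0.00685329, -0.1510751 , -0.0692128 ,
        0.02545046, -0.05085322]), 'effort': array([ 1.75312307e-04, -4.92570949e+01, -4.05628402e-01, -3.13396418e+01,
       -6.39804220e-02,  3.95458750e-02,  4.51779124e-05]), 'tool_pos': array([0.22873612, 0.60784578, 0.1939063 ]), 'tool_rot': array([-1.79903676e+02,  6.35887797e-03,  1.59383751e+02]), 'force': array([-0.34339494, -0.09699995, -0.42457132]), 'wrist_torque': array([ 0.03857417, -0.01580861,  0.01200029]), 'grasp_force': 0.0, 'grip_width': 0.0871399542566177}
```

View pics/scene0.png

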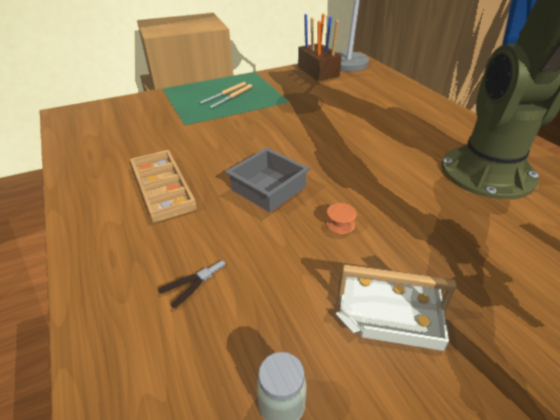

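View pics/top0.png

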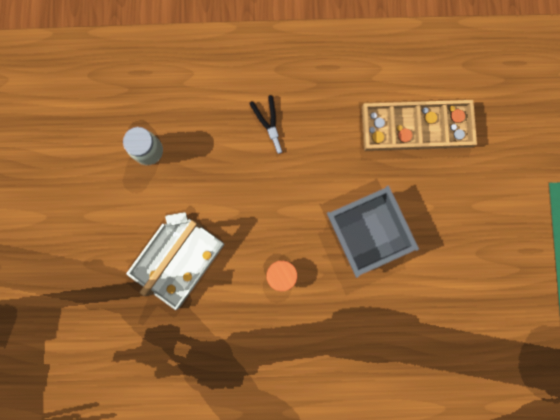

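The scene view shows the tray around (395,308) with its spout at (348,320), the tub at (267,180) and the spool at (341,218). In the top view the tray is at (175,260) with its spout at (177,218) and its handle running from (145,291) to (193,225). The tub is at (372,232) there and the spool at (282,276).

Run:
```python
import cv2,numpy as np
s=cv2.imread("pics/scene0.png");t=cv2.imread("pics/top0.png")
a=cv2.resize(s[255:355,330:463],(0,0),fx=3,fy=3,interpolation=cv2.INTER_CUBIC)
b=cv2.resize(t[200:320,115:235],(0,0),fx=3,fy=3,interpolation=cv2.INTER_CUBIC)
H=np.zeros((600,800,3),np.uint8);H[:300,:399]=a;H[:360,400:760]=b
c=cv2.resize(s[145:215,220:315],(0,0),fx=2.5,fy=2.5);H[310:310+c.shape[0],:c.shape[1]]=c
d=cv2.resize(t[180:280,320:425],(0,0),fx=2.3,fy=2.3);H[365:365+d.shape[0],400:400+d.shape[1]]=d
cv2.imwrite("pics/crops.png",H)
```

```text
(no output)
```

View pics/crops.png

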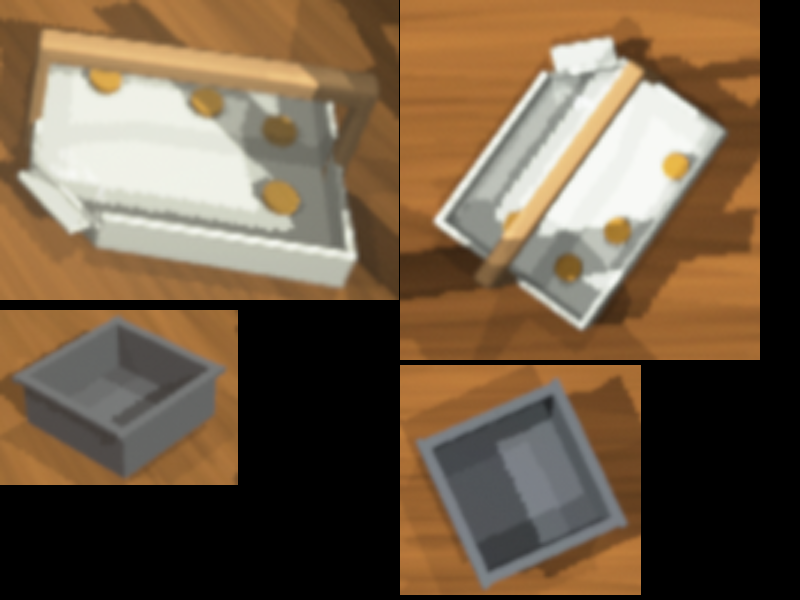

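The enlarged crops show the bar's +x end at top (634,67) and scene (41,39), and its -x end at top (485,280) and scene (369,86). The four blanks are towards the -x/-y part of the tray, and all four tub rim corners are clear in both views.

```bash
cat > h.py <<'E'
import numpy as np,cv2
from scipy.spatial.transform import Rotation as Ro
from cell import env
def ray(n,p):
    m=env.camera_model(n)
    q=cv2.undistortPoints(np.array([[p]],float),np.array([[m['fx'],0,m['cx']],[0,m['fy'],m['cy']],[0,0,1]]),np.array([m['k1'],0,0,0,0]))[0,0]
    R=np.array(m['R']);d=R.T@[q[0],q[1],1];return -R.T@m['t'],d/np.linalg.norm(d)
def plane(n,p,z):
    o,d=ray(n,p);return o+d*(z-o[2])/d[2]
def tri(ps,pt):
    (o,d),(a,e)=ray("scene",ps),ray("top",pt)
    A=np.eye(3)-np.outer(d,d);B=np.eye(3)-np.outer(e,e)
    x=np.linalg.solve(A+B,A@o+B@a);return x,np.linalg.norm(A@(x-o))*2
E
python3 - <<'E'
from h import *
np.set_printoptions(precision=4,suppress=True)
S=lambda c,r:(330+c/3,255+r/3);T=lambda c,r:(115+(c-400)/3,200+r/3)
S2=lambda c,r:(220+c/2.5,145+(r-310)/2.5);T2=lambda c,r:(320+(c-400)/2.3,180+(r-365)/2.3)
P=tri(S(41,39),T(634,67));M=tri(S(369,86),T(485,280));print(P,M)
p,m=[plane("top",T(*c),.093) for c in((634,67),(485,280))];print("plane",p,m,(p+m)/2,np.linalg.norm(p-m),np.degrees(np.arctan2(*(p-m)[1::-1])))
cs=[tri(S2(*a),T2(*b)) for a,b in zip([(222,371),(118,318),(15,378),(125,435)],[(488,585),(625,522),(556,382),(418,441)])]
for c in cs:print(c)
q=np.array([plane("top",T2(*b),.055) for b in [(488,585),(625,522),(556,382),(418,441)]]);print(q,q.mean(0))
print("tub",np.mean([c[0] for c in cs],0))
print("spool top",plane("top",(282,276),.036),"jar",plane("top",(138,141),.09))
for c in((677,166),(617,231),(568,267),(513,222)):print("blank",plane("top",T(*c),.01)[:2])
for c in((435,220),(582,328),(726,131)):print("traycorner",plane("top",T(*c),.028)[:2])
E
```

```text
(array([0.5537, 0.1787, 0.0888]), np.float64(0.0016077063834577842)) (array([0.4143, 0.2801, 0.0856]), np.float64(0.003130109455232547))
plane [0.554  0.1775 0.093 ] [0.4156 0.2769 0.093 ] [0.4848 0.2272 0.093 ] 0.17033302504619954 -35.710506058828805
(array([ 0.4366, -0.1537,  0.046 ]), np.float64(0.00552654009640425))
(array([ 0.4896, -0.2789,  0.0509]), np.float64(0.005139310859962227))
(array([ 0.6197, -0.2241,  0.0505]), np.float64(0.002196962239026795))
(array([ 0.5666, -0.0947,  0.0549]), np.float64(0.00658201125307357))
[[ 0.4391 -0.1539  0.055 ]
 [ 0.4917 -0.2791  0.055 ]
 [ 0.62   -0.2236  0.055 ]
 [ 0.5695 -0.0964  0.055 ]] [ 0.5301 -0.1883  0.055 ]
tub [ 0.5281 -0.1878  0.0506]
spool top [0.4422 0.0021 0.036 ] jar [0.7247 0.2904 0.09  ]
blank [0.4898 0.1611]
blank [0.4447 0.2044]
blank [0.4202 0.2395]
blank [0.4529 0.2789]
traycorner [0.4556 0.3296]
traycorner [0.3785 0.2261]
traycorner [0.513  0.1237]
```

Request:
step_arm --moves '[{"dp": [-37, -27, 0], "dr": [0, 0, 0], "fingers": 0}, {"dp": [-37, -27, 0], "dr": [0, 0, 0], "fingers": 0}, {"dp": [-37, -27, 0], "dr": [0, 0, 0], "fingers": 0}, {"dp": [-37, -27, 0], "dr": [0, 0, 0], "fingers": 0}, {"dp": [-37, -27, 0], "dr": [0, 0, 0], "fingers": 0}]'

```text
time_s: 0.72
tool_pos: [0.3551, 0.4153, 0.1945]
tool_rot: [-180.0, -0.0, 159.4]
force: [0.8, 0.4, 0.2]
grip_width: 0.0869
grasp_force: 0.0
```

Request:
step_arm --moves '[{"dp": [-37, -27, 0], "dr": [0, 0, 0], "fingers": 0}, {"dp": [-37, -27, 0], "dr": [0, 0, 0], "fingers": 0}, {"dp": [-37, -27, 0], "dr": [0, 0, 0], "fingers": 0}, {"dp": [-37, -27, 0], "dr": [0, 0, 0], "fingers": 0}, {"dp": [-37, -27, 0], "dr": [0, 0, 0], "fingers": 0}]'

```text
time_s: 1.35
tool_pos: [0.4805, 0.224, 0.1946]
tool_rot: [-180.0, -0.0, 159.4]
force: [0.7, 0.3, -0.2]
grip_width: 0.0869
grasp_force: 0.0
```

Request:
step_arm --moves '[{"dp": [0, 0, 0], "dr": [0, 0, 0.09], "fingers": 0}, {"dp": [0, 0, 0], "dr": [0, 0, 0.09], "fingers": 0}, {"dp": [0, 0, 0], "dr": [0, 0, 0.09], "fingers": 0}, {"dp": [0, 0, 0], "dr": [0, 0, 0], "fingers": 0}, {"dp": [0, 0, 0], "dr": [0, 0, 0], "fingers": 0}]'

```text
time_s: 1.98
tool_pos: [0.48, 0.2253, 0.1946]
tool_rot: [-180.0, -0.0, 144.0]
force: [-0.2, -0.2, 0.4]
grip_width: 0.0872
grasp_force: 0.0
```

Request:
step_arm --moves '[{"dp": [-2, 4, 26], "dr": [0, 0, 0], "fingers": 0}, {"dp": [0, 0, 26], "dr": [0, 0, 0], "fingers": 0}, {"dp": [0, 0, 26], "dr": [0, 0, 0], "fingers": 0}, {"dp": [0, 0, 26], "dr": [0, 0, 0], "fingers": 0}, {"dp": [0, 0, 24], "dr": [0, 0, 0], "fingers": 0}]'

```text
time_s: 2.6
tool_pos: [0.4839, 0.2275, 0.0659]
tool_rot: [-180.0, -0.0, 144.0]
force: [0.9, 0.4, 0.2]
grip_width: 0.0871
grasp_force: 0.0
```

Request:
step_arm --moves '[{"dp": [0, 0, 0], "dr": [0, 0, 0], "fingers": 0}, {"dp": [0, 0, 0], "dr": [0, 0, 0], "fingers": 0.3}, {"dp": [0, 0, 0], "dr": [0, 0, 0], "fingers": 0.5}, {"dp": [0, 0, 0], "dr": [0, 0, 0], "fingers": 0.7}, {"dp": [0, 0, 0], "dr": [0, 0, 0], "fingers": 1}]' --squeeze 30

```text
time_s: 3.22
tool_pos: [0.4844, 0.2277, 0.0674]
tool_rot: [179.9, 0.0, 143.9]
force: [-0.6, 0.1, 0.8]
grip_width: 0.0548
grasp_force: 0.0
```

Request:
step_arm --moves '[{"dp": [0, 0, 0], "dr": [0, 0, 0], "fingers": 1}, {"dp": [0, 0, 0], "dr": [0, 0, 0], "fingers": 1}, {"dp": [0, 0, 0], "dr": [0, 0, 0], "fingers": 1}, {"dp": [0, 0, 0], "dr": [0, 0, 0], "fingers": 1}, {"dp": [0, 0, 0], "dr": [0, 0, 0], "fingers": 1}]' --squeeze 55

```text
time_s: 3.85
tool_pos: [0.4841, 0.2275, 0.0668]
tool_rot: [-180.0, 0.0, 143.9]
force: [-0.1, -0.1, 0.1]
grip_width: 0.0056
grasp_force: 0.0
```

Run:
```python
from h import *
print(env.get_obs()['grip_width'],env.get_obs()['tool_pos'])
s=env.read_camera("scene");t=env.read_camera("top")
a=cv2.resize(s[200:380,300:500],(400,360));b=cv2.resize(t[180:340,90:260],(400,376))
H=np.zeros((376,800,3),np.uint8);H[:360,:400]=a;H[:,400:]=b
cv2.imwrite("pics/g1.png",H[:,:,::-1])
```

```text
0.0056332758697541655 [0.48408468 0.22746646 0.06684142]
```

View pics/g1.png

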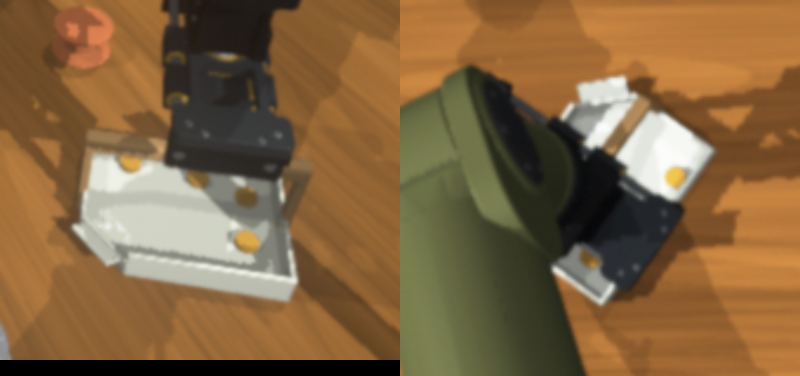

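The bar still runs under the gripper body and the tray hasn't moved, with its corner at (602,303) in the right half. The width reading of 5.6 mm with no force doesn't fit that, so I'll wait a little and read again.

Request:
step_arm --moves '[{"dp": [0, 0, 0], "dr": [0, 0, 0], "fingers": 1}, {"dp": [0, 0, 0], "dr": [0, 0, 0], "fingers": 1}, {"dp": [0, 0, 0], "dr": [0, 0, 0], "fingers": 1}, {"dp": [0, 0, 0], "dr": [0, 0, 0], "fingers": 1}, {"dp": [0, 0, 0], "dr": [0, 0, 0], "fingers": 1}]'

```text
time_s: 4.58
tool_pos: [0.4841, 0.2275, 0.0669]
tool_rot: [180.0, 0.0, 143.9]
force: [0.1, 0.2, -0.6]
grip_width: -0.0
grasp_force: 0.0
```

Run:
```python
from h import *
print(env.get_obs()['grip_width'],env.get_obs()['grasp_force'])
# project expected points into views
def proj(n,X):
    m=env.camera_model(n);c=np.array(m['R'])@X+m['t'];x,y=c[:2]/c[2];k=1+m['k1']*(x*x+y*y);return np.array([m['fx']*x*k+m['cx'],m['fy']*y*k+m['cy']])
o=env.get_obs();p=np.array(o['tool_pos']);R=Ro.from_euler('xyz',o['tool_rot'],degrees=True).as_matrix()
s=env.read_camera("scene")[:,:,::-1].copy();t=env.read_camera("top")[:,:,::-1].copy()
S,T=[cv2.resize(i,(0,0),fx=6,fy=6,interpolation=cv2.INTER_CUBIC) for i in(s,t)]
for n,i in(("scene",S),("top",T)):
    for X,c in((p,(0,0,255)),(p+R@[0,0,-.019],(0,255,0)),(p+R@[0,0,-.07],(255,0,0)),(p+R@[0,.095,-.07],(255,0,255)),(p+R@[0,-.095,-.07],(255,0,255)),(p+R@[.0375,0,-.07],(255,255,0)),(p+R@[-.0375,0,-.07],(255,255,0))):
        cv2.circle(i,tuple(int(v) for v in proj(n,X)*6+3),6,c,-1)
H=np.zeros((600,800,3),np.uint8)
a=cv2.resize(S[1380:2100,1950:2800],(400,339));b=cv2.resize(T[1080:2040,540:1560],(400,376));H[:339,:400]=a;H[:376,400:]=b
cv2.imwrite("pics/g2.png",H[:376])
```

```text
-4.285358659964237e-05 0.0
```

View pics/g2.png

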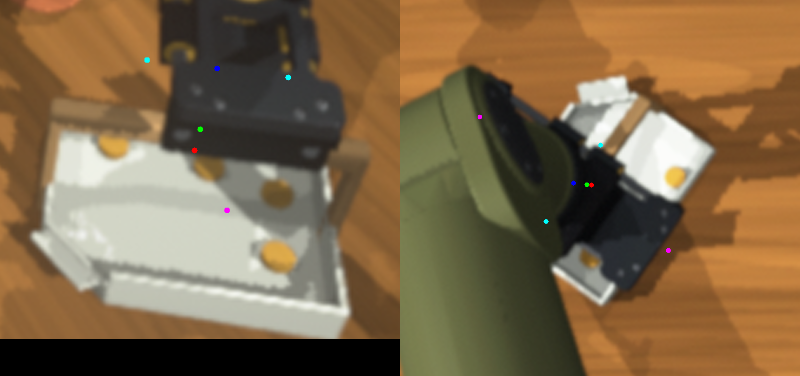

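The overlay doesn't settle it. The predicted TCP at (195,150) in the left half is on the bar, yet the fingers shut fully on nothing. I'll rise straight up and compare where the real fingertips are with the reported TCP.

Request:
step_arm --moves '[{"dp": [0, 0, -26], "dr": [0, 0, 0], "fingers": 1}, {"dp": [0, 0, -26], "dr": [0, 0, 0], "fingers": 1}, {"dp": [0, 0, -26], "dr": [0, 0, 0], "fingers": 1}, {"dp": [0, 0, -26], "dr": [0, 0, 0], "fingers": 1}, {"dp": [0, 0, 0], "dr": [0, 0, 0], "fingers": 1}]'

```text
time_s: 5.3
tool_pos: [0.4855, 0.2282, 0.173]
tool_rot: [179.8, 0.1, 143.9]
force: [0.0, -0.5, -0.2]
grip_width: 0.0007
grasp_force: 0.0
```

```bash
cat >> h.py <<'E'
def proj(n,X):
    m=env.camera_model(n);c=np.array(m['R'])@X+m['t'];x,y=c[:2]/c[2];k=1+m['k1']*(x*x+y*y);return np.array([m['fx']*x*k+m['cx'],m['fy']*y*k+m['cy']])
def pose():
    o=env.get_obs();return np.array(o['tool_pos']),Ro.from_euler('xyz',o['tool_rot'],degrees=True).as_matrix()
E
python3 - <<'E'
from h import *
p,R=pose()
s=env.read_camera("scene")[:,:,::-1].copy();t=env.read_camera("top")[:,:,::-1].copy()
cv2.imwrite("pics/s3.png",s);cv2.imwrite("pics/t3.png",t)
ps=proj("scene",p);pt=proj("top",p);print(p,ps,pt)
H=np.zeros((570,800,3),np.uint8)
for (i,q,k) in((s,ps,0),(t,pt,1)):
    # crop x range around tcp
    x0,y0=int(q[0])-67,int(q[1])-95;c=i[max(y0,0):y0+190,max(x0,0):x0+133]
    B=cv2.resize(c,(0,0),fx=3,fy=3,interpolation=cv2.INTER_CUBIC)
    z=((q-[max(x0,0),max(y0,0)])*3).astype(int);cv2.drawMarker(B,tuple(int(v) for v in z),(0,0,255),0,14,1)
    H[:B.shape[0],k*400:k*400+B.shape[1]]=B;print(max(x0,0),max(y0,0))
cv2.imwrite("pics/g3.png",H)
E
```

```text
[0.48552523 0.22817414 0.17301116] [405.48266337 237.61517329] [158.38900635 256.28135777]
338 142
91 161
```

View pics/g3.png

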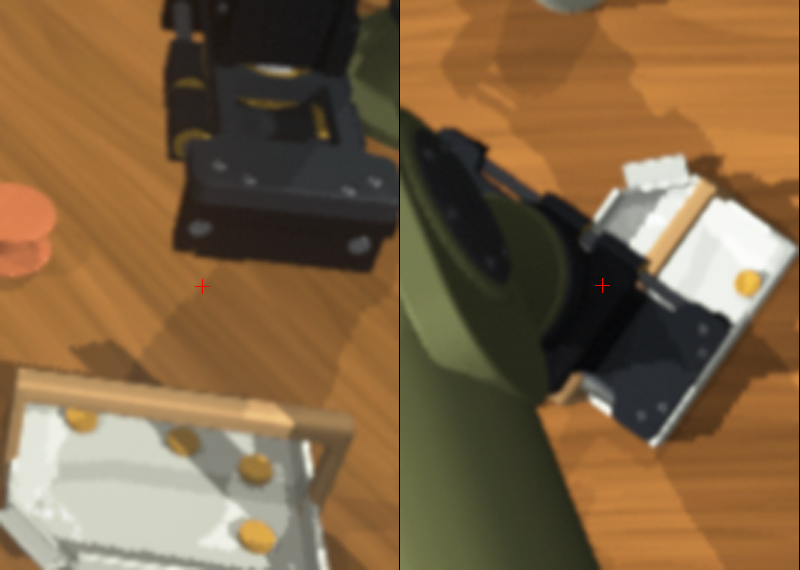

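Run:
```python
from h import *
np.set_printoptions(precision=1,suppress=True)
p,R=pose();p[2]=.173
for h in(.04,.07,.1,.13):
    for n,q in(("scene",(396.3,225.3)),("scene",(463,232)),("top",(201,271)),("top",(175.3,309.3))):
        print(h,n,(R.T@(plane(n,q,p[2]+h)-p))*1000)
```

```text
0.04 scene [-22.   21.9 -40. ]
0.04 scene [ 66.2  20.3 -40. ]
0.04 top [-27.4 -83.5 -40. ]
0.04 top [ 52.1 -85.2 -40. ]
0.07 scene [-28.6  56.1 -70. ]
0.07 scene [ 52.5  54.6 -70. ]
0.07 top [-30.1 -87.3 -70. ]
0.07 top [ 46.8 -88.9 -70. ]
0.1 scene [ -35.2   90.4 -100. ]
0.1 scene [  38.8   89.  -100. ]
0.1 top [ -32.8  -91.  -100. ]
0.1 top [  41.5  -92.6 -100. ]
0.13 scene [ -41.9  124.6 -130. ]
0.13 scene [  25.1  123.3 -130. ]
0.13 top [ -35.5  -94.8 -130. ]
0.13 top [  36.2  -96.3 -130. ]
```

The body's two ends come out symmetric only about 100 mm behind the reported TCP, not 70. So the real fingertips stood about 30 mm higher than reported and shut above the bar, which explains the empty grip. A descent 30 mm deeper with the fingers open is safe whether or not that offset is real.

Request:
step_arm --moves '[{"dp": [0, 0, 0], "dr": [0, 0, 0], "fingers": 0}, {"dp": [0, 0, 0], "dr": [0, 0, 0], "fingers": 0}, {"dp": [0, 0, 0], "dr": [0, 0, 0], "fingers": 0}, {"dp": [0, 0, 0], "dr": [0, 0, 0], "fingers": 0}, {"dp": [0, 0, 0], "dr": [0, 0, 0], "fingers": 0}]'

```text
time_s: 6.02
tool_pos: [0.4841, 0.2275, 0.1708]
tool_rot: [180.0, 0.0, 143.9]
force: [0.4, -0.5, 0.9]
grip_width: 0.0428
grasp_force: 0.0
```

Request:
step_arm --moves '[{"dp": [0, 0, 0], "dr": [0, 0, 0], "fingers": 0}, {"dp": [0, 0, 0], "dr": [0, 0, 0], "fingers": 0}, {"dp": [0, 0, 0], "dr": [0, 0, 0], "fingers": 0}, {"dp": [0, 0, 20], "dr": [0, 0, 0], "fingers": 0}, {"dp": [0, 0, 25], "dr": [0, 0, 0], "fingers": 0}]'

```text
time_s: 6.65
tool_pos: [0.4847, 0.2278, 0.126]
tool_rot: [179.9, 0.0, 143.9]
force: [0.1, 0.7, 0.2]
grip_width: 0.0855
grasp_force: 0.0
```

Request:
step_arm --moves '[{"dp": [0, 0, 25], "dr": [0, 0, 0], "fingers": 0}, {"dp": [0, 0, 20], "dr": [0, 0, 0], "fingers": 0}, {"dp": [0, 0, 14], "dr": [0, 0, 0], "fingers": 0}, {"dp": [0, 0, 0], "dr": [0, 0, 0], "fingers": 0}, {"dp": [0, 0, 0], "dr": [0, 0, 0], "fingers": 0}]'

```text
time_s: 7.28
tool_pos: [0.4848, 0.2278, 0.0677]
tool_rot: [179.9, 0.0, 143.9]
force: [1.0, 0.7, 0.6]
grip_width: 0.0871
grasp_force: 0.0
```

Now the last 30 mm, in small steps while watching the force.

Request:
step_arm --moves '[{"dp": [0, 0, 7], "dr": [0, 0, 0], "fingers": 0}, {"dp": [0, 0, 7], "dr": [0, 0, 0], "fingers": 0}, {"dp": [0, 0, 7], "dr": [0, 0, 0], "fingers": 0}, {"dp": [0, 0, 7], "dr": [0, 0, 0], "fingers": 0}, {"dp": [0, 0, 2], "dr": [0, 0, 0], "fingers": 0}]'

```text
time_s: 7.9
tool_pos: [0.4837, 0.2272, 0.0361]
tool_rot: [-179.9, -0.0, 143.9]
force: [-0.6, -0.5, 0.5]
grip_width: 0.0872
grasp_force: 0.0
```

Request:
step_arm --moves '[{"dp": [0, 0, 0], "dr": [0, 0, 0], "fingers": 1}, {"dp": [0, 0, 0], "dr": [0, 0, 0], "fingers": 1}, {"dp": [0, 0, 0], "dr": [0, 0, 0], "fingers": 1}, {"dp": [0, 0, 0], "dr": [0, 0, 0], "fingers": 1}, {"dp": [0, 0, 0], "dr": [0, 0, 0], "fingers": 1}]' --squeeze 20

```text
time_s: 8.52
tool_pos: [0.4842, 0.2275, 0.037]
tool_rot: [180.0, 0.0, 143.9]
force: [-0.2, 0.0, -0.5]
grip_width: 0.045
grasp_force: 0.0
```

Request:
step_arm --moves '[{"dp": [0, 0, 0], "dr": [0, 0, 0], "fingers": 1}, {"dp": [0, 0, 0], "dr": [0, 0, 0], "fingers": 1}, {"dp": [0, 0, 0], "dr": [0, 0, 0], "fingers": 1}, {"dp": [0, 0, 0], "dr": [0, 0, 0], "fingers": 1}, {"dp": [0, 0, 0], "dr": [0, 0, 0], "fingers": 1}]' --squeeze 20

```text
time_s: 9.15
tool_pos: [0.4843, 0.2278, 0.037]
tool_rot: [180.0, 0.0, 143.9]
force: [1.7, 1.2, -1.1]
grip_width: 0.0135
grasp_force: 20.0
```

It grips: the width is 13.5 mm at 20 N. I'll tighten and lift.

Request:
step_arm --moves '[{"dp": [0, 0, 0], "dr": [0, 0, 0], "fingers": 1}, {"dp": [0, 0, 0], "dr": [0, 0, 0], "fingers": 1}, {"dp": [0, 0, -5], "dr": [0, 0, 0], "fingers": 1}, {"dp": [0, 0, -10], "dr": [0, 0, 0], "fingers": 1}, {"dp": [0, 0, -15], "dr": [0, 0, 0], "fingers": 1}]' --squeeze 55

```text
time_s: 9.78
tool_pos: [0.4836, 0.227, 0.0672]
tool_rot: [-179.9, -0.0, 143.9]
force: [-0.0, 0.1, -3.6]
grip_width: 0.0133
grasp_force: 55.0
```

Request:
step_arm --moves '[{"dp": [0, 0, -20], "dr": [0, 0, 0], "fingers": 1}, {"dp": [0, 0, -25], "dr": [0, 0, 0], "fingers": 1}, {"dp": [0, 0, -25], "dr": [0, 0, 0], "fingers": 1}, {"dp": [0, 0, -20], "dr": [0, 0, 0], "fingers": 1}, {"dp": [0, 0, -10], "dr": [0, 0, 0], "fingers": 1}]'

```text
time_s: 10.4
tool_pos: [0.4848, 0.2277, 0.169]
tool_rot: [179.9, 0.1, 143.9]
force: [0.1, 0.4, -3.1]
grip_width: 0.0135
grasp_force: 55.0
```

Request:
step_arm --moves '[{"dp": [-5, -5, 0], "dr": [0, 0, 0], "fingers": 1}, {"dp": [-9, -9, 0], "dr": [0, 0, 0], "fingers": 1}, {"dp": [-13, -13, 0], "dr": [0, 0, 0], "fingers": 1}, {"dp": [-16, -17, 0], "dr": [0, 0, 0], "fingers": 1}, {"dp": [-18, -19, 0], "dr": [0, 0, 0], "fingers": 1}]'

```text
time_s: 11.02
tool_pos: [0.4961, 0.1384, 0.1663]
tool_rot: [-179.9, -0.0, 143.9]
force: [-0.3, -0.4, -3.8]
grip_width: 0.0134
grasp_force: 55.0
```

Request:
step_arm --moves '[{"dp": [-20, -21, 0], "dr": [0, 0, 0], "fingers": 1}, {"dp": [-20, -21, 0], "dr": [0, 0, 0], "fingers": 1}, {"dp": [-20, -21, 0], "dr": [0, 0, 0], "fingers": 1}, {"dp": [-20, -21, 0], "dr": [0, 0, 0], "fingers": 1}, {"dp": [-20, -21, 0], "dr": [0, 0, 0], "fingers": 1}]'

```text
time_s: 11.65
tool_pos: [0.5147, -0.0058, 0.1664]
tool_rot: [-180.0, -0.0, 143.8]
force: [0.7, -0.3, -3.0]
grip_width: 0.0129
grasp_force: 55.0
```

Request:
step_arm --moves '[{"dp": [-20, -21, 0], "dr": [0, 0, 0], "fingers": 1}, {"dp": [-20, -21, 0], "dr": [0, 0, 0], "fingers": 1}, {"dp": [-18, -19, 0], "dr": [0, 0, 0], "fingers": 1}, {"dp": [-15, -16, 0], "dr": [0, 0, 0], "fingers": 1}, {"dp": [-12, -12, 0], "dr": [0, 0, 0], "fingers": 1}]'

```text
time_s: 12.28
tool_pos: [0.5305, -0.1279, 0.1664]
tool_rot: [-179.9, -0.0, 143.8]
force: [-0.1, 0.0, -2.7]
grip_width: 0.0136
grasp_force: 55.0
```

Request:
step_arm --moves '[{"dp": [-10, -10, 0], "dr": [0, 0, 0], "fingers": 1}, {"dp": [-7, -7, 0], "dr": [0, 0, 0], "fingers": 1}, {"dp": [-4, -4, 0], "dr": [0, 0, 0], "fingers": 1}, {"dp": [0, 0, 0], "dr": [0, 0, 0], "fingers": 1}, {"dp": [0, 0, 0], "dr": [0, 0, 0], "fingers": 1}]'

```text
time_s: 12.9
tool_pos: [0.5362, -0.1537, 0.1668]
tool_rot: [180.0, -0.0, 144.0]
force: [0.7, -0.0, -3.1]
grip_width: 0.0137
grasp_force: 55.0
```

Request:
step_arm --moves '[{"dp": [0, 0, 0], "dr": [0, 0, 0.08], "fingers": 1}, {"dp": [0, 0, 0], "dr": [0, 0, 0.12], "fingers": 1}, {"dp": [0, 0, 0], "dr": [0, 0, 0.15], "fingers": 1}, {"dp": [0, 0, 0], "dr": [0, 0, 0.15], "fingers": 1}, {"dp": [0, 0, 0], "dr": [0, 0, 0.15], "fingers": 1}]'

```text
time_s: 13.52
tool_pos: [0.5362, -0.1536, 0.1669]
tool_rot: [180.0, -0.0, 106.5]
force: [0.6, -0.7, -3.7]
grip_width: 0.0132
grasp_force: 55.0
```

Request:
step_arm --moves '[{"dp": [0, 0, 0], "dr": [0, 0, 0.15], "fingers": 1}, {"dp": [0, 0, 0], "dr": [0, 0, 0.15], "fingers": 1}, {"dp": [0, 0, 0], "dr": [0, 0, 0.15], "fingers": 1}, {"dp": [0, 0, 0], "dr": [0, 0, 0.15], "fingers": 1}, {"dp": [0, 0, 0], "dr": [0, 0, 0.15], "fingers": 1}]'

```text
time_s: 14.15
tool_pos: [0.5362, -0.1536, 0.1669]
tool_rot: [-180.0, -0.0, 63.5]
force: [-0.2, 0.1, -3.4]
grip_width: 0.0133
grasp_force: 55.0
```

Request:
step_arm --moves '[{"dp": [0, 0, 0], "dr": [0, 0, 0.15], "fingers": 1}, {"dp": [0, 0, 0], "dr": [0, 0, 0.15], "fingers": 1}, {"dp": [0, 0, 0], "dr": [0, 0, 0.15], "fingers": 1}, {"dp": [0, 0, 0], "dr": [0, 0, 0.15], "fingers": 1}, {"dp": [0, 0, 0], "dr": [0, 0, 0.15], "fingers": 1}]'

```text
time_s: 14.78
tool_pos: [0.5362, -0.1536, 0.1669]
tool_rot: [-180.0, -0.0, 20.5]
force: [-1.5, 0.1, -3.4]
grip_width: 0.0129
grasp_force: 55.0
```

Request:
step_arm --moves '[{"dp": [0, 0, 0], "dr": [0, 0, 0.15], "fingers": 1}, {"dp": [0, 0, 0], "dr": [0, 0, 0.15], "fingers": 1}, {"dp": [0, 0, 0], "dr": [0, 0, 0.15], "fingers": 1}, {"dp": [0, 0, 0], "dr": [0, 0, 0.1], "fingers": 1}, {"dp": [0, 0, 0], "dr": [0, 0, 0.05], "fingers": 1}]'

```text
time_s: 15.4
tool_pos: [0.5362, -0.1535, 0.1668]
tool_rot: [-180.0, 0.0, -13.7]
force: [-0.4, -0.1, -2.9]
grip_width: 0.0133
grasp_force: 55.0
```

Run:
```python
from h import *
o=env.get_obs();print(o['qpos'].round(1),o['tool_pos'],o['tool_rot'])
s=env.read_camera("scene")[:,:,::-1];t=env.read_camera("top")[:,:,::-1]
H=np.zeros((500,800,3),np.uint8)
H[:500,:400]=cv2.resize(s[50:250,180:340],(400,500));H[:500,400:]=cv2.resize(t[120:320,290:450],(400,500))
cv2.imwrite("pics/r1.png",H)
```

```text
[-31.2  10.4  50.  100.2  -8.3  73.3 -83. ] [ 0.53618437 -0.15350523  0.16683563] [-1.79967124e+02  1.40426473e-02 -1.36869590e+01]
```

View pics/r1.png

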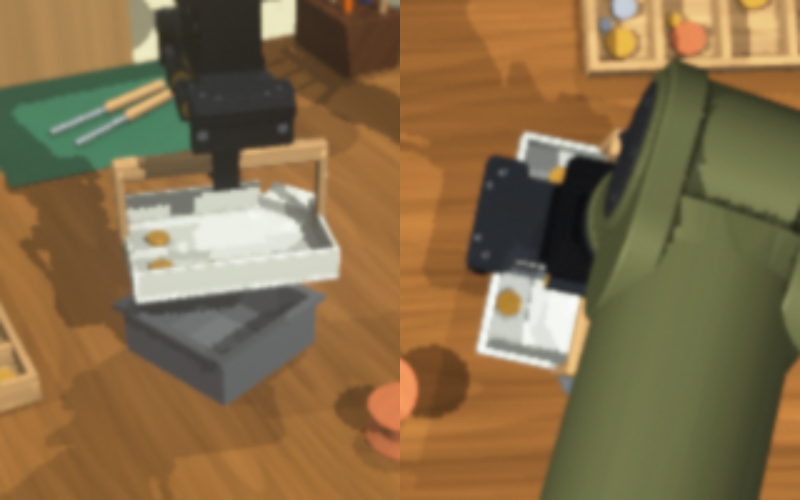

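The scene half shows the tray held level over the tub with the spout corner at the far right (290,195). Two blanks are visible on its near-left side at (157,238) and (160,265). The force is about 3.3 N and there is no visible slip. Next I'll plan the tilt with the spout moving to over the tub centre.

```bash
cat >> h.py <<'E'
SP=np.array([-.062,.042,.033])
def plan(drs,S1):
    p,R=pose();S0=p+R@SP;print("spout now",S0.round(4),"q",env.get_obs()['qpos'].round(0))
    n=len(drs)
    for i,w in enumerate(drs):
        S=S0+(np.array(S1)-S0)*(i+1)/n; R2=R@Ro.from_rotvec(w).as_matrix(); p2=S-R2@SP
        print(w,(R.T@(p2-p)*1000).round(1)); p,R=p2,R2
    print("end",p.round(3),R.round(2).tolist())
E
python3 -c "
from h import *
plan([[.047,.047,0]]*10,[.529,-.188,.135])"
```

```text
spout now [ 0.4661 -0.1798  0.1338] q [-31.  10.  50. 100.  -8.  73. -83.]
[0.047, 0.047, 0] [ 4.6  1.  -4.9]
[0.047, 0.047, 0] [ 4.6  1.  -4.6]
[0.047, 0.047, 0] [ 4.6  1.  -4.3]
[0.047, 0.047, 0] [ 4.6  1.  -3.9]
[0.047, 0.047, 0] [ 4.5  1.1 -3.6]
[0.047, 0.047, 0] [ 4.5  1.1 -3.3]
[0.047, 0.047, 0] [ 4.4  1.2 -3. ]
[0.047, 0.047, 0] [ 4.3  1.3 -2.7]
[0.047, 0.047, 0] [ 4.2  1.4 -2.4]
[0.047, 0.047, 0] [ 4.1  1.5 -2.1]
end [ 0.568 -0.181  0.206] [[0.84, -0.11, 0.53], [-0.31, -0.89, 0.32], [0.44, -0.44, -0.79]]
```

Request:
step_arm --moves '[{"dp": [4.5, 1, -4.5], "dr": [0.035, 0.035, 0], "fingers": 1}, {"dp": [4.5, 1, -4], "dr": [0.035, 0.035, 0], "fingers": 1}, {"dp": [4.5, 1, -4], "dr": [0.035, 0.035, 0], "fingers": 1}, {"dp": [4.5, 1, -4], "dr": [0.03, 0.03, 0], "fingers": 1}, {"dp": [4.5, 1, -4], "dr": [0.02, 0.02, 0], "fingers": 1}]'

```text
time_s: 16.12
tool_pos: [0.5549, -0.1664, 0.1888]
tool_rot: [-170.9, -8.9, -14.4]
force: [-0.1, -0.6, -2.6]
grip_width: 0.0139
grasp_force: 55.0
```

Request:
step_arm --moves '[{"dp": [4, 1, -3], "dr": [0.02, 0.02, 0], "fingers": 1}, {"dp": [4, 1, -3], "dr": [0.02, 0.02, 0], "fingers": 1}, {"dp": [4, 1, -3], "dr": [0.02, 0.02, 0], "fingers": 1}, {"dp": [4, 1, -3], "dr": [0.02, 0.02, 0], "fingers": 1}, {"dp": [4, 1, -3], "dr": [0.02, 0.02, 0], "fingers": 1}]'

```text
time_s: 16.75
tool_pos: [0.5696, -0.1778, 0.2059]
tool_rot: [-165.0, -14.5, -15.6]
force: [1.0, 0.2, -2.8]
grip_width: 0.0133
grasp_force: 55.0
```

```bash
python3 -c "
from h import *
plan([[.04,.04,0]]*5,[.529,-.188,.135])"
```

```text
spout now [ 0.5136 -0.1954  0.149 ] q [-25.   2.  53. 105. -21.  65. -68.]
[0.04, 0.04, 0] [ 0.4  0.1 -0.3]
[0.04, 0.04, 0] [ 0.2  0.2 -0.2]
[0.04, 0.04, 0] [ 0.1  0.4 -0.1]
[0.04, 0.04, 0] [-0.1  0.6  0. ]
[0.04, 0.04, 0] [-0.3  0.7  0.1]
end [ 0.57  -0.18   0.206] [[0.85, -0.11, 0.51], [-0.31, -0.9, 0.31], [0.43, -0.43, -0.8]]
```

Request:
step_arm --moves '[{"dp": [0, 0, 0], "dr": [0.03, 0.03, 0], "fingers": 1}, {"dp": [0, 0, 0], "dr": [0.03, 0.03, 0], "fingers": 1}, {"dp": [0, 0, 0], "dr": [0.04, 0.04, 0], "fingers": 1}, {"dp": [0, 0.5, 0], "dr": [0.04, 0.04, 0], "fingers": 1}, {"dp": [0, 0.5, 0], "dr": [0.04, 0.04, 0], "fingers": 1}]'

```text
time_s: 17.38
tool_pos: [0.5689, -0.1789, 0.2052]
tool_rot: [-153.3, -24.2, -19.5]
force: [0.5, -0.1, -3.5]
grip_width: 0.0135
grasp_force: 55.0
```

Request:
step_arm --moves '[{"dp": [0, 0, 0], "dr": [0.02, 0.02, 0], "fingers": 1}, {"dp": [0, 0, 0], "dr": [0, 0, 0], "fingers": 1}, {"dp": [0, 0, 0], "dr": [0, 0, 0], "fingers": 1}, {"dp": [0, 0, 0], "dr": [0, 0, 0], "fingers": 1}, {"dp": [0, 0, 0], "dr": [0, 0, 0], "fingers": 1}]'

```text
time_s: 18.0
tool_pos: [0.5696, -0.1783, 0.2055]
tool_rot: [-152.1, -25.1, -19.9]
force: [-0.8, -0.2, -3.2]
grip_width: 0.0134
grasp_force: 55.0
```

Run:
```python
from h import *
plan([[-.05,-.05,0]]*10,[.529,-.188,.135])
s=env.read_camera("scene")[:,:,::-1]
cv2.imwrite("pics/p1.png",cv2.resize(s[50:210,170:350],(720,600)))
```

```text
spout now [ 0.5289 -0.1866  0.135 ] q [-22.  -3.  58. 114. -37.  58. -50.]
[-0.05, -0.05, 0] [ 1.6 -1.4  5.2]
[-0.05, -0.05, 0] [ 1.6 -1.4  5.2]
[-0.05, -0.05, 0] [ 1.6 -1.4  5.2]
[-0.05, -0.05, 0] [ 1.6 -1.4  5.2]
[-0.05, -0.05, 0] [ 1.6 -1.4  5.3]
[-0.05, -0.05, 0] [ 1.6 -1.4  5.3]
[-0.05, -0.05, 0] [ 1.6 -1.4  5.3]
[-0.05, -0.05, 0] [ 1.6 -1.4  5.3]
[-0.05, -0.05, 0] [ 1.6 -1.4  5.3]
[-0.05, -0.05, 0] [ 1.6 -1.4  5.3]
end [ 0.601 -0.161  0.163] [[0.97, -0.23, -0.05], [-0.24, -0.97, -0.03], [-0.04, 0.05, -1.0]]
```

View pics/p1.png

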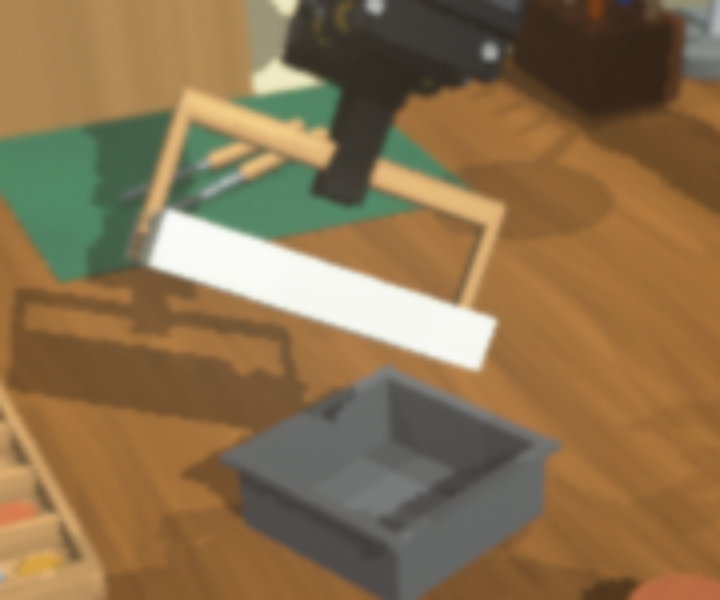

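The picture shows the tray tilted about 37 degrees, firm in the grip, with its spout end low over the tub. The near wall at (320,290) hides the blanks. I'll wiggle the tilt direction a little, level the tray so the blanks can be seen, and check.

Request:
step_arm --moves '[{"dp": [0, 0, 0], "dr": [0.07, -0.07, 0], "fingers": 1}, {"dp": [0, 0, 0], "dr": [0.07, -0.07, 0], "fingers": 1}, {"dp": [0, 0, 0], "dr": [0, 0, 0], "fingers": 1}, {"dp": [0, 0, 0], "dr": [-0.07, 0.07, 0], "fingers": 1}, {"dp": [0, 0, 0], "dr": [-0.07, 0.07, 0], "fingers": 1}]'

```text
time_s: 18.68
tool_pos: [0.5691, -0.18, 0.2042]
tool_rot: [-152.3, -25.2, -20.2]
force: [-2.0, 0.1, -2.7]
grip_width: 0.0132
grasp_force: 55.0
```

Request:
step_arm --moves '[{"dp": [0, 0, 0], "dr": [-0.07, 0.07, 0], "fingers": 1}, {"dp": [0, 0, 0], "dr": [-0.07, 0.07, 0], "fingers": 1}, {"dp": [0, 0, 0], "dr": [0, 0, 0], "fingers": 1}, {"dp": [0, 0, 0], "dr": [0.07, -0.07, 0], "fingers": 1}, {"dp": [0, 0, 0], "dr": [0.07, -0.07, 0], "fingers": 1}]'

```text
time_s: 19.3
tool_pos: [0.5691, -0.1803, 0.2078]
tool_rot: [-151.7, -25.3, -20.1]
force: [-0.7, -0.7, -5.4]
grip_width: 0.0133
grasp_force: 55.0
```

Request:
step_arm --moves '[{"dp": [0, 0, 0], "dr": [0, 0, 0], "fingers": 1}, {"dp": [2, -1, 5], "dr": [-0.04, -0.04, 0], "fingers": 1}, {"dp": [2, -1, 5], "dr": [-0.05, -0.05, 0], "fingers": 1}, {"dp": [2, -1, 5], "dr": [-0.05, -0.05, 0], "fingers": 1}, {"dp": [2, -1, 5], "dr": [-0.05, -0.05, 0], "fingers": 1}]'

```text
time_s: 19.92
tool_pos: [0.5862, -0.1709, 0.1936]
tool_rot: [-164.5, -15.1, -15.7]
force: [-0.9, 0.5, -2.8]
grip_width: 0.0127
grasp_force: 55.0
```

Request:
step_arm --moves '[{"dp": [2, -1, 5], "dr": [-0.05, -0.05, 0], "fingers": 1}, {"dp": [2, -1, 5], "dr": [-0.05, -0.05, 0], "fingers": 1}, {"dp": [2, -1, 5], "dr": [-0.05, -0.05, 0], "fingers": 1}, {"dp": [2, -1, 5], "dr": [-0.05, -0.05, 0], "fingers": 1}, {"dp": [0, 0, 0], "dr": [0, 0, 0], "fingers": 1}]'

```text
time_s: 20.55
tool_pos: [0.6004, -0.1643, 0.1755]
tool_rot: [-176.2, -3.8, -13.5]
force: [-0.7, 0.5, -2.9]
grip_width: 0.0131
grasp_force: 55.0
```

Run:
```python
from h import *
np.set_printoptions(precision=4,suppress=True)
p,R=pose();print(p,env.get_obs()['tool_rot'],env.get_obs()['qpos'].round(0),p+R@SP)
s=env.read_camera("scene")[:,:,::-1]
H=cv2.resize(s[70:190,190:350],(800,600),interpolation=cv2.INTER_CUBIC)
for X in(SP,):
    q=(proj("scene",p+R@X)-[190,70])*5;cv2.drawMarker(H,tuple(int(v) for v in q),(0,0,255),0,14,1)
cv2.imwrite("pics/l1.png",H)
```

```text
[ 0.6004 -0.1643  0.1755] [-176.2206   -3.8025  -13.5332] [-33.  20.  60.  94. -22.  74. -72.] [ 0.5333 -0.189   0.1358]
```

View pics/l1.png

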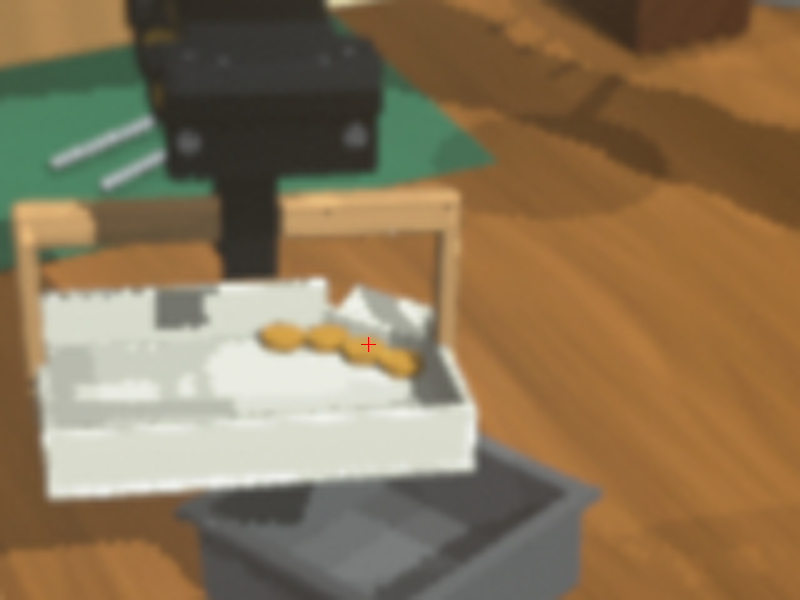

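All four blanks lie in a row at the spout corner, at (283,337), (325,338), (363,350) and (400,362), with the spout marker at (368,344). I'll compute their distances from the spout point.

Run:
```python
from h import *
np.set_printoptions(precision=1,suppress=True)
p,R=pose();n=R[:,2]
for c in((283,337),(325,338),(363,350),(400,362)):
    o,d=ray("scene",(190+c[0]/5,70+c[1]/5))
    q=p+R@(SP-[0,0,.005]) # about top face level of blank
    x=o+d*(n@(q-o))/(n@d); v=R.T@(x-p)-SP
    print("tray xy",(np.array([-v[0],v[1]])*1000+[62,42]),"dist",np.linalg.norm(v[:2])*1000)
plan([[.045,.045,0]]*10,[.529,-.188,.135])
```

```text
tray xy [23.1 41.3] dist 38.857804688327896
tray xy [41.4 38.1] dist 20.974922496048162
tray xy [56.  24.2] dist 18.779058673159305
tray xy [69.9 10.7] dist 32.327570045841924
spout now [ 0.5 -0.2  0.1] q [-33.  20.  60.  94. -22.  74. -72.]
[0.045, 0.045, 0] [-2.   1.4 -4.5]
[0.045, 0.045, 0] [-2.   1.4 -4.5]
[0.045, 0.045, 0] [-2.   1.4 -4.5]
[0.045, 0.045, 0] [-2.   1.4 -4.5]
[0.045, 0.045, 0] [-2.   1.4 -4.6]
[0.045, 0.045, 0] [-2.   1.4 -4.6]
[0.045, 0.045, 0] [-2.   1.4 -4.6]
[0.045, 0.045, 0] [-2.   1.4 -4.6]
[0.045, 0.045, 0] [-2.   1.4 -4.6]
[0.045, 0.045, 0] [-2.   1.4 -4.6]
end [ 0.6 -0.2  0.2] [[0.82, -0.08, 0.57], [-0.33, -0.88, 0.35], [0.47, -0.47, -0.74]]
```

All four are within 39 mm of the spout, against a limit of 55. I'll tilt again to about 31 degrees over the tub and hold.

Request:
step_arm --moves '[{"dp": [-2, 1.5, -4.5], "dr": [0.045, 0.045, 0], "fingers": 1}, {"dp": [-2, 1.5, -4.5], "dr": [0.045, 0.045, 0], "fingers": 1}, {"dp": [-2, 1.5, -4.5], "dr": [0.045, 0.045, 0], "fingers": 1}, {"dp": [-2, 1.5, -4.5], "dr": [0.045, 0.045, 0], "fingers": 1}, {"dp": [-2, 1.5, -4.5], "dr": [0.045, 0.045, 0], "fingers": 1}]'

```text
time_s: 21.22
tool_pos: [0.5822, -0.1756, 0.1956]
tool_rot: [-162.7, -16.6, -16.3]
force: [-0.0, -0.3, -2.6]
grip_width: 0.0132
grasp_force: 55.0
```

Request:
step_arm --moves '[{"dp": [-2, 1.5, -4.5], "dr": [0.045, 0.045, 0], "fingers": 1}, {"dp": [-2, 1.5, -4.5], "dr": [0.045, 0.045, 0], "fingers": 1}, {"dp": [0, 0, 0], "dr": [0, 0, 0], "fingers": 1}, {"dp": [0, 0, 0], "dr": [0, 0, 0], "fingers": 1}, {"dp": [0, 0, 0], "dr": [0, 0, 0], "fingers": 1}]'

```text
time_s: 21.85
tool_pos: [0.5765, -0.1776, 0.2012]
tool_rot: [-157.2, -21.2, -17.9]
force: [0.3, 0.0, -2.8]
grip_width: 0.0138
grasp_force: 55.0
```

Request:
step_arm --moves '[{"dp": [0, 0, 0], "dr": [0, 0, 0], "fingers": 1}, {"dp": [0, 0, 0], "dr": [0, 0, 0], "fingers": 1}, {"dp": [0, 0, 0], "dr": [0, 0, 0], "fingers": 1}, {"dp": [0, 0, 0], "dr": [0, 0, 0], "fingers": 1}, {"dp": [0, 0, 0], "dr": [0, 0, 0], "fingers": 1}]'

```text
time_s: 22.48
tool_pos: [0.576, -0.1782, 0.201]
tool_rot: [-157.2, -21.2, -18.0]
force: [-0.5, 0.2, -2.3]
grip_width: 0.0136
grasp_force: 55.0
```

Run:
```python
from h import *
p,R=pose();print("spout",p+R@SP,"origin",p+R@[0,0,.037],"tilt",np.arccos(-R[2,2]),env.get_obs()['joint_velocities'].round(2))
s=env.read_camera("scene")[:,:,::-1]
cv2.imwrite("pics/f1.png",cv2.resize(s[50:210,170:350],(720,600)))
```

```text
spout [ 0.52912591 -0.19023763  0.13496119] origin [ 0.59218327 -0.16838202  0.16916793] tilt 0.5373662273906751 [-0.01 -0.07 -0.02 -0.01 -0.08  0.06  0.13]
```

View pics/f1.png

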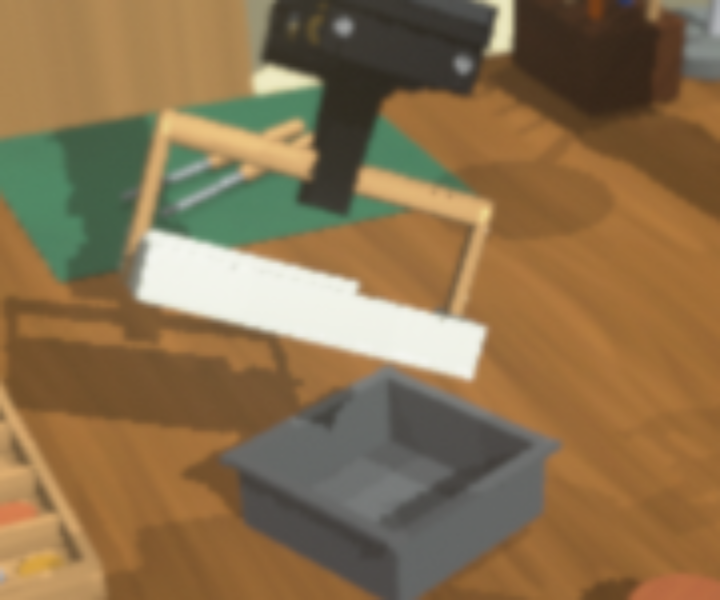

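The tray, with its near wall at (310,305), is held still and tilted 0.54 rad. The spout is over the tub centre at z = 0.135 m, the tub is undisturbed and no blank lies in it.

```bash
python3 -c "
from cell import env
print(env.sign_off())"
```

```text
the job is handed in; nothing more can be done
None
```

I handed the job in with the tray held still over the tub, tilted about 31°. All four blanks were within about 39 mm of the spout when I last saw them, just before the final tilt; the verdict was not reported back.

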